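Set the photometer dial to its index tab and shut the sample lid

TASK

Get the photometer ready for its next reading: turn the large bar knob until the white needle of its dial points at the steel index tab on the rim, and push the sample-well lid fully shut. The knob has play, so go by the needle; leave the index tab, the small round knob and the other things on the bench as they are.

Things in the scene. Friction and masses are not known exactly. Their poses are not given: they have to be found in the camera images.
- photometer: White instrument, 310 mm deep (x), 370 wide (y), fixed; origin under its centre on the bench, x to its back, y to its left seen from the robot. In front a grey panel slopes at 25 degrees (60 mm high at x = -155, 132 mm at x = 0); behind, a flat top 132 mm high. On the panel: large dial at y = +85, small round knob at y = -105; on the flat top, the hinged sample-well lid at y = -90.
- knob_grip (a point): Middle of the large knob's grey grip bar, on its axis, 36 mm out from the panel. Bar 64 mm long (point x), 16 wide (point y), from 13 to 52 mm out from the panel; point z is the axis, straight out of the panel, 25 degrees off vertical leaning to the robot. Under the bar only flat discs: radius 26 mm up to 13 mm out, 37 up to 8, scale plate 70 up to 3. The needle, not the bar, shows the setting.
- pointer (a joint): Angle of the dial's pointer, a white needle on the black disc under the knob: 0 pointing up the slope (to the instrument's back), growing clockwise seen facing the panel; stops at -2.6 and +2.6; starts between -2.3 and -1.4. A drag of about 0.12 Nm keeps it where it is left. Only the knob drives it.
- knob (a joint): Angle of the grip bar relative to the needle, clockwise positive: play in the drive, loose from -0.25 to +0.25 rad. Only at +0.25 does turning clockwise carry the needle along, only at -0.25 turning anticlockwise (under load a few hundredths more). Starts anywhere in the play. At 0 the bar lies along the needle.
- pointer_tip (a point): Tip of the white needle, 50 mm from the dial's axis, 6 mm out from the panel.
- index (a joint): Angle of the steel index tab at the dial's rim, measured as for the pointer (starts between 0.8 and 2.2). The tab stays where it has been set (drag 0.5 Nm).
- index_tip (a point): Point on the inner end of the steel index tab (8 mm wide, 15 mm long, 12 mm high off the panel), 50 mm from the dial's axis, 6 mm out from the panel: the needle's tip meets it when set.
- lid (a joint): Opening angle of the grey sample-well lid: 0 shut, up to 1.3; it starts between 0.7 and 1.1. Stiff friction hinge (about 0.22 Nm): it stays at any angle, and must be pushed to close.
- lid_hinge (a point): Middle of the lid's hinge line, on the lid's far edge, mid-thickness; the hinge runs along the photometer's y. Shut, this point is 140 mm above the bench.
- lid_edge (a point): Middle of the lid's free edge, mid-thickness, 120 mm from the hinge. The lid is a flat plate, 120 mm from hinge to free edge, 130 mm wide, 12 mm thick. Opened, it slants up from the hinge with its free edge towards the robot and its outer face up and towards the far side.
- trim_mark (a point): Mark on the small round knob (28 mm across, 19 mm high) at the right of the panel, 13 mm from its axis. To be left alone.
- reagent_a: Bystander: tall amber glass bottle, 72 mm across, 170 mm high; origin at the centre of its underside.
- reagent_b: Bystander: amber glass bottle, 72 mm across, 150 mm high; origin at the centre of its underside.
- beaker: Bystander: open glass beaker, 72 mm across, 95 mm high; origin at the centre of its underside.
- jar: Bystander: squat white plastic jar, 60 mm across, 65 mm high; origin at the centre of its underside.
- dish: Bystander: clear flat round dish with lid, 90 mm across, 16 mm high, farthest to the right; origin at the centre of its underside.
- cuvette_box: Bystander: cardboard box 60 x 90 x 35 mm, standing on the photometer's flat top, left; origin at the centre of its underside.
- notebook: Bystander: blue notebook 140 x 100 x 18 mm, lying flat on the left; origin at the centre of its underside.

How it is judged (in metres and radians):
At the end, for the whole second after the job is handed in: The needle's tip is within 4.5 mm (about 5 degrees) of the index tab's point and at rest, and the lid is shut to within 0.04 rad (5 mm at its free edge) (distance between pointer_tip and index_tip below 0.0045 m and velocity of joint pointer between -0.05 and 0.05 rad/s and value of joint lid below 0.04 rad); the robot touches nothing.
It fails at once if a bystander is pushed more than 30 mm or tipped over (distance of any of reagent_a, reagent_b, beaker, jar, dish, cuvette_box, notebook from where it was at the start of the episode above 0.03 m or angle between any of reagent_a, reagent_b, beaker, jar, dish, cuvette_box, notebook's own z axis and vertical above 0.5 rad).
It fails at once if the index tab is shifted by more than 4 mm (distance of index_tip from where it was at the start of the episode above 0.004 m).
It fails at once if the small round knob is turned (its mark moves more than 4 mm) (distance of trim_mark from where it was at the start of the episode above 0.004 m).
It also fails if it takes over 67 s, if anything falls off the work surface, if the arm or the gripper's body presses on something with over 40 N, if the wrist force passes 120 N, or if a joint passes its speed limit or range.

ROBOT

A 6-joint arm with a two-finger parallel gripper is mounted at the origin on the work surface. World frame = base frame: x ahead of the robot, y to its left, z up, the work surface at z = 0. Lengths are in mm, angles in rad, forces in N, time in s.
With the tool pointing down it reaches from about 300 to 775 mm from the base axis. Payload 14.6 kg.
Tool frame: the origin (TCP) lies on the centre line of the jaws, within the pads' length; the fingertips stand manip.finger_overhang ahead of it and the grasp point (between the pads) lies 11 mm behind it (manip.finger_overhang is the distance from the TCP to the fingertips, in mm); y points along the fingers, x is the direction in which the jaws open and shut, and the axes are right-handed (so a half turn about y gives the same grasp; the last joint's range is limited). The gripper opens to 94 mm and grips with 3 to 60 N. Pads are 16 mm wide; open, the fingers measure 119 mm over their backs; the gripper's body (75 mm by 177 mm) begins 78 mm behind the grasp point.
Start: joints at [-1.213, 0.3, 1.521, -0, 1.321, -0.067], TCP at [226.668, -501.11, 213.446] pointing down, gripper open.
Joint ranges: [-3.03, 3.03], [-0.79, 2.21], [0.23, 2.52], [-1.04, 4.18], [0, 3.07], [-2.55, 2.55]. Speed limits (rad/s): [2.22, 2.22, 2.57, 3.14, 3.14, 3.14].

INTERFACE

Orientations are given as [roll, pitch, yaw] about the fixed x, y, z axes, in that order (R = Rz(yaw) Ry(pitch) Rx(roll)).
In Python, from cell import monitor, viewer, ticket, manip gives the robot as it stands.
- The arm moves only by the shell command python3 -m jog 'ROWS' [FORCE]. ROWS is JSON, a list of rows, each an object of numbers: "grip": the finger opening in cm, from 0 to 9.4; "dx", "dy", "dz": the shift along the tool's x, y, z in cm; "spin": the turn about the tool's y in degrees. In form: [{"grip": .., "dx": .., "dy": .., "dz": .., "spin": ..}, ...]. A call has 1 to 20 rows; each row is the pose to reach, as a shift and turn from the pose commanded when the call began, along the tool's axes at that moment; what a row does not reach only later rows make up. A row lasts 1/8 s, in which the tool goes at most 62.5 mm and 10.7 degrees, less where a joint would pass 70% of its speed; a pose out of reach is approached as far as the arm can. A call with a gripper value outside its range is refused whole. The fingers move at their own pace and stop on an object; FORCE is the grip in N (left out, the last holds). Time passes only in rows, so rows that repeat a pose let the fingers close. It gives the time, the measured TCP pose, the force and the opening at its end, in the units of the state.
- monitor.read_state(): the state, without advancing time (a new reading comes with each control period).
- viewer.camera(name): name is "scene" or "top" or "wrist"; returns a dict with "color" (384x512x3 uint8, red, green, blue), "vertical_fov" (degrees; the focal length in pixels is half the picture's height over the tangent of half this angle, whatever the lens; pixels are square), "cx", "cy" (the principal point, pixels), "rvec" (rotation vector, rad) and "tvec" (3), from world to camera coordinates, as OpenCV has them. Camera axes: x right, y down, z forward; pixel columns grow to the right and rows downward; lengths in mm; the calibration is good to about 2 mm. The wrist camera is an equidistant fisheye: a pixel r from the principal point sees the ray r / f radians off the axis. A picture is of the moment at which its call begins. There is no depth.
- ticket.sign_off(): hands the job in, once; it reports no verdict.
The state is a dict: "clock": time; "joints": joint angles; "qd": joint speeds; "effort": joint torques, N m; "eef_pos": TCP position; "eef_rot": TCP orientation; "wrist_force": force on the tool from outside, world axes, zero at the start; "moment": the same for the moment, N m; "finger_gap": finger opening in mm.
Only numpy, scipy, OpenCV 4.12 (cv2) and the standard library are available. Lean on these libraries where they do the work, as an engineer would, in place of code of your own. Each camera call takes 0.05 s, during which the arm holds its last target. There are 200 camera calls.

## Working session

There is one attempt and no reset: what is moved stays moved. The work goes in short steps, Python scripts to look and compute and a shell command to move; the robot and the scene stay as the last step left them, time stands still between calls to the robot, and variables do not carry over. Pictures are saved under pics/ and viewed, about 8 in all and at most 12, crops included, and the job is handed in when it is done.

```bash
mkdir -p pics
cat > h.py <<'E'
import numpy as np, cv2
from cell import monitor, viewer, ticket, manip
from scipy.spatial.transform import Rotation as R
def cam(n,save=None):
    c=viewer.camera(n)
    if save: cv2.imwrite('pics/'+save,c['color'][...,::-1])
    return c
def ray(c,u,v,fish=False):
    f=192/np.tan(np.radians(c['vertical_fov'])/2); Rm=cv2.Rodrigues(np.array(c['rvec'],float))[0]; t=np.array(c['tvec'],float).ravel()
    x,y=(u-c['cx'])/f,(v-c['cy'])/f
    if fish:
        r=np.hypot(x,y); d=np.array([x*np.sin(r)/max(r,1e-9),y*np.sin(r)/max(r,1e-9),np.cos(r)])
    else: d=np.array([x,y,1.])
    return -Rm.T@t, Rm.T@(d/np.linalg.norm(d))
def onz(c,u,v,z,fish=False):
    o,d=ray(c,u,v,fish); return o+d*(z-o[2])/d[2]
def proj(c,P,fish=False):
    f=192/np.tan(np.radians(c['vertical_fov'])/2); Rm=cv2.Rodrigues(np.array(c['rvec'],float))[0]
    p=Rm@np.array(P,float)+np.array(c['tvec'],float).ravel()
    if fish:
        r=np.hypot(p[0],p[1]); a=np.arctan2(r,p[2]); return c['cx']+f*a*p[0]/r, c['cy']+f*a*p[1]/r
    return c['cx']+f*p[0]/p[2], c['cy']+f*p[1]/p[2]
E
python3 - <<'E'
from h import *
a=cam('top','top1.png');b=cam('scene','scene1.png')
for c in(a,b):
    print({k:v for k,v in c.items() if k!='color'}, ray(c,256,192))
print(monitor.read_state(), manip.finger_overhang)
cv2.imwrite('pics/both.png',np.vstack([cv2.resize(x['color'][...,::-1],(400,300)) for x in(a,b)]))
E
```

```text
{'vertical_fov': 54.34252203724426, 'cx': 264.0359145884583, 'cy': 191.3067187908889, 'rvec': array([ 2.14505406, -2.17225285,  0.11164263]), 'tvec': array([  50.34253822,  601.91686344, 1181.81939909])} (array([ 465.33397048,   31.90404012, 1242.5706426 ]), array([ 0.11118532,  0.03042043, -0.99333399]))
{'vertical_fov': 49.831311965885156, 'cx': 255.57909766518077, 'cy': 191.80374780857645, 'rvec': array([ 1.21717311,  2.03730018, -1.10192433]), 'tvec': array([ 236.59525416, -182.5544062 , 1816.79048142])} (array([1566.98476605,  526.28573526,  810.93350328]), array([-0.75595412, -0.37744128, -0.53485647]))
{'clock': 0.1, 'joints': array([-1.21261305e+00,  3.00372429e-01,  1.52150853e+00, -3.58277568e-05,
        1.32071134e+00, -6.65898037e-02]), 'qd': array([-4.05234635e-04, -1.87422666e-03, -8.34494561e-04,  1.42910832e-04,
       -9.68660641e-04, -6.77421195e-05]), 'effort': array([ 4.57002234e-04, -5.32645333e+01, -3.53283656e+01,  7.09144771e-02,
        2.34898890e-02, -7.26737676e-05]), 'eef_pos': array([ 226.5771637 , -500.91258211,  212.97114325]), 'eef_rot': array([-1.57076444e+00,  9.99739682e-04, -1.14601435e+00]), 'wrist_force': array([-0.06507637,  0.46533966,  0.15495823]), 'moment': array([-0.08485093, -0.05263726, -0.00671352]), 'finger_gap': 94.08404340961125} 8.0
```

View pics/top1.png

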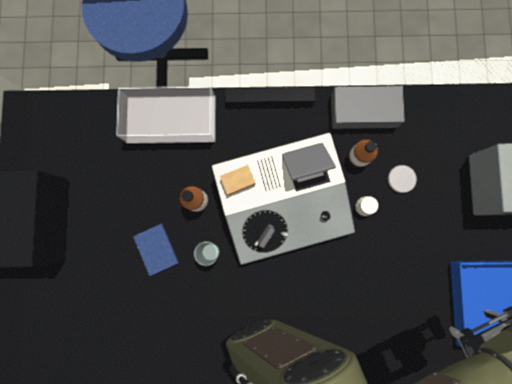

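View pics/scene1.png

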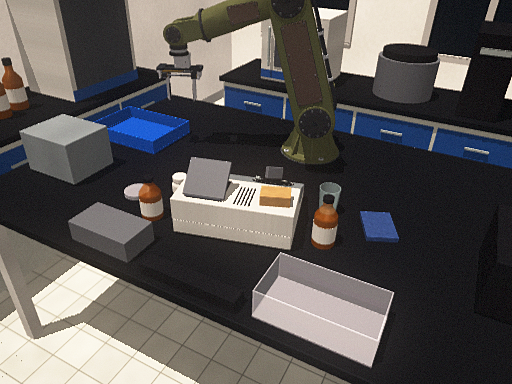

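The top view shows the photometer with flat-top back corners at about (213,165) and (331,135), and panel front corners at about (242,264) and (355,233). The dial is at about (265,231) and the lid at (309,165). The scene view confirms the lid is open, with bottles on both sides of the photometer. Next I'll measure the pose and crop the dial.

Run:
```python
from h import *
c=cam('top')
P=[onz(c,*p) for p in((213,165,132),(331,135,132),(242,264,60),(355,233,60))]
for p in P: print(p.round(1))
bl,br,fl,fr=[p[:2] for p in P]
print('width',np.linalg.norm(bl-br),np.linalg.norm(fl-fr),'depth',np.linalg.norm(bl-fl),np.linalg.norm(br-fr))
ctr=(bl+br+fl+fr)/4; v=(bl-br)+(fl-fr); w=(bl-fl)+(br-fr)
print(ctr,np.degrees([np.arctan2(-v[0],v[1]),np.arctan2(w[1],w[0])]))
im=c['color'][...,::-1]
cv2.imwrite('pics/crop1.png',cv2.resize(im[130:270,205:365],(800,700)[:2],interpolation=cv2.INTER_CUBIC)[:600] if 0 else cv2.resize(im[140:268,205:365],(750,600),interpolation=cv2.INTER_CUBIC))
```

```text
[673.3 194.9 132. ]
[ 760.7 -163.4  132. ]
[372.6 113.9  60. ]
[ 464.3 -241.    60. ]
width 368.73973332247465 366.56740252525947 depth 311.4065178223602 306.35326066169716
[567.71961479 -23.90170142] [14.09623376 14.87526271]
```

View pics/crop1.png

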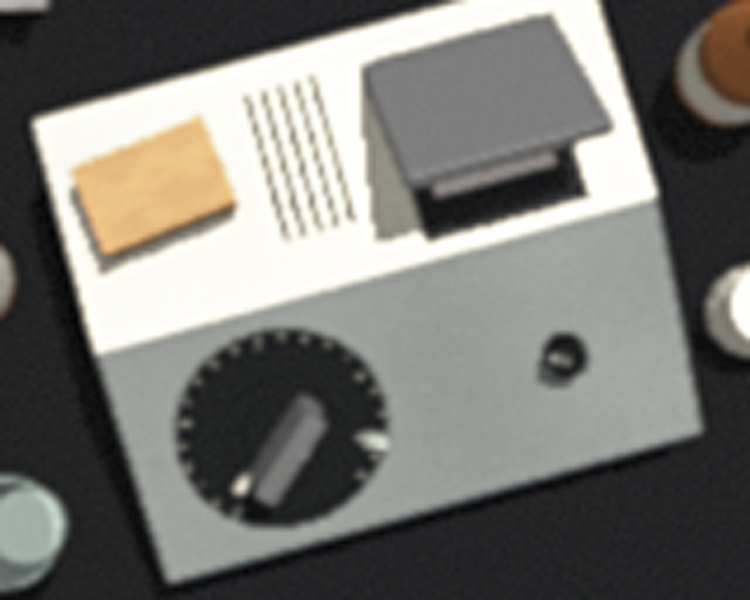

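The crop (scale 4.69, offset (205,140)) shows:
- **Dial:** centre at about (282,427).
- **Needle tip:** white, at about (240,485).
- **Tab:** spans about (357–388, 430–455).
- **Bar:** runs from (312,402) to (270,497).
- **Lid:** hinge edge from (363,68) to (550,15), free edge from (415,185) to (612,128).

```bash
cat >> h.py <<'E'
yaw=np.radians(14.4); C=np.array([567.7,-23.9,0.]); A=R.from_euler('z',yaw).as_matrix()
t25=np.radians(25); S=np.array([np.cos(t25),0,np.sin(t25)]); N=np.array([-np.sin(t25),0,np.cos(t25)])
def toph(P): return A.T@(np.array(P)-C)
def tow(p): return A@np.array(p)+C
def pan(c,u,v,h,fish=False):  # on plane h out of panel -> (along slope from x=0 top edge, y)
    o,d=ray(c,u,v,fish); o=toph(o);d=A.T@d; p0=np.array([0,0,132.])+h*N
    q=o+d*((p0-o)@N)/(d@N); return np.array([(q-np.array([0,0,132.]))@S,q[1]])
E
python3 - <<'E'
from h import *
c=cam('top'); f=lambda u,v:(205+u/4.6875,140+v/4.6875)
D=pan(c,*f(282,427),3); print('dial s,y',D)
for n,u,v,h in(('needle tip',238,487,6),('tab in',358,437,6),('tab out',389,450,8),('tab mid',373,441,8),('bar1',312,402,52),('bar2',270,497,52),('trim',562,358,10)):
    q=pan(c,*f(u,v),h)-D; print(n,q.round(1),np.hypot(*q).round(1),'ang',np.arctan2(-q[1],q[0]).round(3))
for k,h in(('axis 36',36),('axis 46',46)): print(k,tow(D[0]*S+np.array([0,D[1],132])+h*N))
h1,h2=[onz(c,*f(*p),146) for p in((363,68),(550,15))]; print('hinge',toph(h1),toph(h2),np.linalg.norm(h1-h2))
o,d=ray(c,*f(513,157)); o=toph(o);d=A.T@d; q=o+d*(-90-o[1])/d[1]
print('free edge by y plane (weak)',q)
hx=(toph(h1)+toph(h2))[0]/2
for th in np.arange(.6,1.2,.05):
    e=tow([hx-120*np.cos(th),-90,140+120*np.sin(th)]); e2=tow([hx-120*np.cos(th),-25,140+120*np.sin(th)])
    x=lambda e:(np.array(proj(c,e))-[205,140])*4.6875
    print(th.round(2),x(e).round(),x(e2).round())
print('contact world',tow([hx-70,-90,146]))
E
```

```text
dial s,y [-81.81466088  85.55382433]
needle tip [-31.7  37.9] 49.4 ang -2.267
tab in [-19.6 -46. ] 50.0 ang 1.974
tab out [-33.5 -63.4] 71.7 ang 2.057
tab mid [-24.3 -54.7] 59.9 ang 1.988
bar1 [ 33.3 -22.1] 40.0 ang 0.587
bar2 [-21.7  18.4] 28.4 ang -2.438
trim [  -1.5 -186.4] 186.4 ang 1.579
axis 36 [459.86762677  36.7421895  130.05071057]
axis 46 [455.77421745  35.69118062 139.11378844]
hinge [130.04599309 -23.64392282 146.        ] [ 131.92624396 -147.80154358  146.        ] 124.17185726059081
free edge by y plane (weak) [ 42.54948973 -90.         206.32239602]
0.6 [518. 174.] [413. 202.]
0.65 [518. 167.] [412. 195.]
0.7 [517. 159.] [411. 188.]
0.75 [516. 152.] [409. 180.]
0.8 [515. 144.] [408. 172.]
0.85 [514. 135.] [406. 164.]
0.9 [512. 127.] [405. 156.]
0.95 [511. 118.] [403. 147.]
1.0 [509. 109.] [401. 138.]
1.05 [507.  99.] [399. 128.]
1.1 [505.  89.] [397. 119.]
1.15 [503.  80.] [394. 109.]
contact world [649.15221731 -95.90585357 146.        ]
```

Measured: needle −2.27 (radius 49 mm), index 1.98 (radius 50 mm), bar about −2.51, lid about 0.7 rad. The sizes agree with those given. I'll close the lid first, with closed fingers pushing down from above.

```bash
python3 -m jog '[{"grip":0,"dx":0,"dy":-5,"dz":0,"spin":0},{"grip":0,"dx":0,"dy":-9,"dz":0,"spin":0},{"grip":0,"dx":-2,"dy":-9,"dz":5,"spin":0},{"grip":0,"dx":-4,"dy":-9,"dz":11,"spin":0},{"grip":0,"dx":-6,"dy":-9,"dz":17,"spin":0},{"grip":0,"dx":-8,"dy":-9,"dz":23,"spin":0},{"grip":0,"dx":-10,"dy":-9,"dz":29,"spin":0},{"grip":0,"dx":-12,"dy":-9,"dz":35,"spin":0},{"grip":0,"dx":-14,"dy":-9,"dz":41,"spin":0},{"grip":0,"dx":-16,"dy":-9,"dz":46,"spin":0},{"grip":0,"dx":-18,"dy":-9,"dz":51,"spin":0},{"grip":0,"dx":-19.5,"dy":-9,"dz":55.2,"spin":0},{"grip":0,"dx":-19.5,"dy":-9,"dz":55.2,"spin":0},{"grip":0,"dx":-19.5,"dy":-9,"dz":55.2,"spin":0}]' 20
```

```text
clock: 1.95
eef_pos: [649.0, -96.3, 303.2]
eef_rot: [-1.571, 0.0, -1.146]
wrist_force: [0.3, 0.1, -1.1]
finger_gap: 0.3
```

```bash
python3 -m jog '[{"grip":0,"dy":4},{"grip":0,"dy":6.5},{"grip":0,"dy":8},{"grip":0,"dy":9},{"grip":0,"dy":10},{"grip":0,"dy":11},{"grip":0,"dy":12},{"grip":0,"dy":13},{"grip":0,"dy":13.8},{"grip":0,"dy":14.3},{"grip":0,"dy":14.7},{"grip":0,"dy":14.7},{"grip":0,"dy":14.7}]'
```

```text
validation failed for argument at $[0]...
```

```bash
python3 -m jog '[{"grip":0,"dx":0,"dy":4,"dz":0,"spin":0},{"grip":0,"dx":0,"dy":6.5,"dz":0,"spin":0},{"grip":0,"dx":0,"dy":8,"dz":0,"spin":0},{"grip":0,"dx":0,"dy":9,"dz":0,"spin":0},{"grip":0,"dx":0,"dy":10,"dz":0,"spin":0},{"grip":0,"dx":0,"dy":11,"dz":0,"spin":0},{"grip":0,"dx":0,"dy":12,"dz":0,"spin":0},{"grip":0,"dx":0,"dy":13,"dz":0,"spin":0},{"grip":0,"dx":0,"dy":13.8,"dz":0,"spin":0},{"grip":0,"dx":0,"dy":14.3,"dz":0,"spin":0},{"grip":0,"dx":0,"dy":14.7,"dz":0,"spin":0},{"grip":0,"dx":0,"dy":14.7,"dz":0,"spin":0},{"grip":0,"dx":0,"dy":14.7,"dz":0,"spin":0}]'
```

```text
clock: 3.58
eef_pos: [649.4, -95.9, 156.5]
eef_rot: [-1.57, -0.0, -1.146]
wrist_force: [0.3, 1.1, -0.1]
finger_gap: 0.4
```

```bash
python3 -m jog '[{"grip":0,"dx":0,"dy":0.2,"dz":0,"spin":0},{"grip":0,"dx":0,"dy":0.3,"dz":0,"spin":0},{"grip":0,"dx":0,"dy":0.4,"dz":0,"spin":0},{"grip":0,"dx":0,"dy":0.5,"dz":0,"spin":0},{"grip":0,"dx":0,"dy":0.5,"dz":0,"spin":0}]'
python3 - <<'E'
from h import *
a=cam('top');b=cam('scene')
cv2.imwrite('pics/c2.png',np.hstack([cv2.resize(a['color'][130:270,200:370,::-1],(400,330)),cv2.resize(b['color'][130:260,140:340,::-1],(400,330))]))
E
```

```text
clock: 4.2
eef_pos: [649.5, -95.9, 154.3]
eef_rot: [-1.569, -0.001, -1.146]
wrist_force: [-10.3, 0.5, 21.3]
finger_gap: 0.3
```

View pics/c2.png

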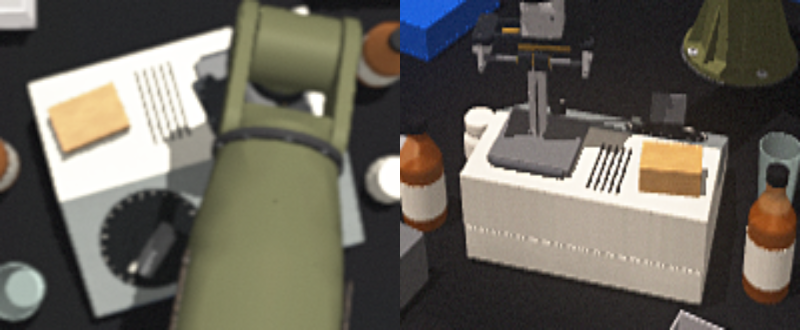

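The lid is shut: fingertips at z≈146 press with 21 N on a flat lid (left half (215,60), right half (535,145)). Now I'll hover above the dial.

```bash
python3 -m jog '[{"grip":0,"dx":0,"dy":-3,"dz":0,"spin":0},{"grip":0,"dx":0,"dy":-8.8,"dz":0,"spin":0},{"grip":6.5,"dx":-2,"dy":-9,"dz":-1,"spin":-10},{"grip":6.5,"dx":-4,"dy":-9,"dz":-2,"spin":-20},{"grip":6.5,"dx":-6,"dy":-9,"dz":-3.5,"spin":-30},{"grip":6.5,"dx":-8,"dy":-9,"dz":-5,"spin":-40},{"grip":6.5,"dx":-10,"dy":-9,"dz":-6,"spin":-50},{"grip":6.5,"dx":-12,"dy":-9,"dz":-7,"spin":-60},{"grip":6.5,"dx":-14,"dy":-9,"dz":-8.5,"spin":-70},{"grip":6.5,"dx":-16,"dy":-9,"dz":-10,"spin":-80},{"grip":6.5,"dx":-18,"dy":-9,"dz":-11,"spin":-90},{"grip":6.5,"dx":-19.9,"dy":-9,"dz":-12.1,"spin":-100},{"grip":6.5,"dx":-19.9,"dy":-9,"dz":-12.1,"spin":-110},{"grip":6.5,"dx":-19.9,"dy":-9,"dz":-12.1,"spin":-120},{"grip":6.5,"dx":-19.9,"dy":-9,"dz":-12.1,"spin":-131},{"grip":6.5,"dx":-19.9,"dy":-9,"dz":-12.1,"spin":-131},{"grip":6.5,"dx":-19.9,"dy":-9,"dz":-12.1,"spin":-131}]'
python3 - <<'E'
from h import *
w=cam('wrist'); print({k:v for k,v in w.items() if k!='color'}); print(monitor.read_state()['joints'])
cv2.imwrite('pics/w1.png',cv2.resize(w['color'][...,::-1],(800,600)))
D=np.array([-81.8,85.5])
for h,r,a in((6,50,1.98),(6,50,-2.27),(3,0,0),(52,32,.635),(52,32,.635-np.pi)):
    P=tow((D[0]+r*np.cos(a))*S+np.array([0,D[1]-r*np.sin(a),132])+h*N); print(h,r,a,(np.array(proj(w,P,True))*1.5625).round())
P=tow([130,-90,146]);print(P)
E
```

```text
clock: 6.42
eef_pos: [457.0, 35.5, 241.5]
eef_rot: [-1.571, -0.0, 1.136]
wrist_force: [0.4, -0.7, 0.2]
finger_gap: 65.3
{'vertical_fov': 65.70646984690485, 'cx': 262.4084144975215, 'cy': 190.24866370147785, 'rvec': array([-2.48070429, -1.58335924, -0.18166207]), 'tvec': array([-224.82387443, -418.7976366 ,  326.60630322])}
[-2.44064343e-03  7.06944350e-02  1.72636694e+00  3.19490851e-05
  1.34449143e+00 -1.13927763e+00]
6 50 1.98 [359. 323.]
6 50 -2.27 [440. 235.]
3 0 0 [426. 305.]
52 32 0.635 [406. 352.]
52 32 -2.5065926535897933 [406. 245.]
[715.99790079 -78.74279917 146.        ]
```

View pics/w1.png

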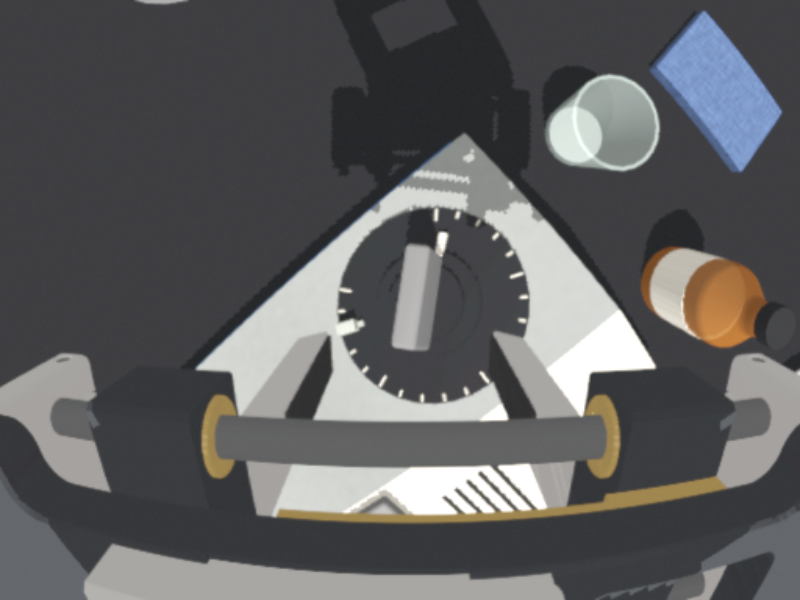

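The wrist view shows the bar's top running from (418,247) to (412,345) and the dial centre at (434,303). The needle tip is at (441,234) and the tab's inner end at (362,323). I'll refine the axis from these.

Run:
```python
from h import *
w=cam('wrist'); s=1.5625
D=pan(w,434/s,303/s,3,True);print(D)
for n,u,v,h in(('needle',441,234,6),('tab',364,322,8),('b1',417,246,52),('b2',412,346,52)):
    q=pan(w,u/s,v/s,h,True)-D; print(n,q.round(1),np.hypot(*q).round(1),np.arctan2(-q[1],q[0]).round(3))
b=(pan(w,417/s,246/s,52,True)+pan(w,412/s,346/s,52,True))/2; print('barmid',b)
st=monitor.read_state(); T=R.from_euler('xyz',st['eef_rot']).as_matrix()
for DD in(D,b,np.array([-81.8,85.5])):
  P=tow(DD[0]*S+np.array([0,DD[1],132])+42*N)-[0,0,11]; print(P, T.T@(P-st['eef_pos']))
```

```text
[-79.51349382  91.14088565]
needle [-35.   33.5] 48.4 -2.378
tab [-19.4 -47.5] 51.3 1.959
b1 [-23.2  18.1] 29.4 -2.479
b2 [ 22.9 -20. ] 30.4 0.717
barmid [-79.64255689  90.20294288]
[458.04217928  42.04177676 125.46107251] [  6.36637237 115.98684575   1.79445822]
[458.16214015  41.10421171 125.4065281 ] [  5.56575971 116.04138007   1.29202484]
[457.43783657  36.06275524 124.49475325] [  0.6858873  116.95300902  -0.16674531]
```

```bash
python3 -m jog '[{"grip":6.5,"dx":0.5,"dy":3,"dz":0.1,"spin":3},{"grip":6.5,"dx":0.5,"dy":7,"dz":0.1,"spin":3},{"grip":6.5,"dx":0.5,"dy":10,"dz":0.1,"spin":3},{"grip":6.5,"dx":0.5,"dy":11.5,"dz":0.1,"spin":3},{"grip":6.5,"dx":0.5,"dy":11.5,"dz":0.1,"spin":3},{"grip":1,"dx":0.5,"dy":11.5,"dz":0.1,"spin":3},{"grip":1,"dx":0.5,"dy":11.5,"dz":0.1,"spin":3},{"grip":1,"dx":0.5,"dy":11.5,"dz":0.1,"spin":3},{"grip":1,"dx":0.5,"dy":11.5,"dz":0.1,"spin":3},{"grip":1,"dx":0.5,"dy":11.5,"dz":0.1,"spin":3},{"grip":1,"dx":0.5,"dy":11.5,"dz":0.1,"spin":3}]' 20
```

```text
clock: 7.9
eef_pos: [458.0, 39.2, 126.8]
eef_rot: [-1.572, 0.002, 1.088]
wrist_force: [-4.8, -11.9, 6.0]
finger_gap: 22.2
```

```bash
python3 -m jog '[{"grip":1,"dx":0,"dy":0,"dz":0,"spin":8},{"grip":1,"dx":0,"dy":0,"dz":0,"spin":16},{"grip":1,"dx":0,"dy":0,"dz":0,"spin":24},{"grip":1,"dx":0,"dy":0,"dz":0,"spin":32},{"grip":1,"dx":0,"dy":0,"dz":0,"spin":40},{"grip":1,"dx":0,"dy":0,"dz":0,"spin":48},{"grip":1,"dx":0,"dy":0,"dz":0,"spin":56},{"grip":1,"dx":0,"dy":0,"dz":0,"spin":64},{"grip":1,"dx":0,"dy":0,"dz":0,"spin":72},{"grip":1,"dx":0,"dy":0,"dz":0,"spin":80}]'; python3 -m jog '[{"grip":1,"dx":0,"dy":0,"dz":0,"spin":8},{"grip":1,"dx":0,"dy":0,"dz":0,"spin":16},{"grip":1,"dx":0,"dy":0,"dz":0,"spin":24},{"grip":1,"dx":0,"dy":0,"dz":0,"spin":32},{"grip":1,"dx":0,"dy":0,"dz":0,"spin":40},{"grip":1,"dx":0,"dy":0,"dz":0,"spin":50},{"grip":1,"dx":0,"dy":0,"dz":0,"spin":58},{"grip":1,"dx":0,"dy":0,"dz":0,"spin":58}]'
```

```text
clock: 9.15
eef_pos: [459.4, 40.1, 127.8]
eef_rot: [-1.57, -0.004, -0.313]
wrist_force: [0.1, -4.0, 10.5]
finger_gap: 23.8
clock: 10.15
eef_pos: [459.6, 38.9, 127.1]
eef_rot: [-1.568, -0.004, -1.323]
wrist_force: [7.6, -15.6, 0.3]
finger_gap: 15.8
```

```bash
python3 -m jog '[{"grip":6.5,"dx":0,"dy":0,"dz":0,"spin":0},{"grip":6.5,"dx":0,"dy":0,"dz":0,"spin":0},{"grip":6.5,"dx":0,"dy":0,"dz":0,"spin":0},{"grip":6.5,"dx":0,"dy":0,"dz":0,"spin":0},{"grip":6.5,"dx":0.2,"dy":-6,"dz":0,"spin":0},{"grip":6.5,"dx":0.2,"dy":-8,"dz":0,"spin":0},{"grip":6.5,"dx":0.2,"dy":-8,"dz":0,"spin":-10},{"grip":6.5,"dx":0.2,"dy":-8,"dz":0,"spin":-20},{"grip":6.5,"dx":0.2,"dy":-8,"dz":0,"spin":-30},{"grip":6.5,"dx":0.2,"dy":-8,"dz":0,"spin":-40},{"grip":6.5,"dx":0.2,"dy":-8,"dz":0,"spin":-50},{"grip":6.5,"dx":0.2,"dy":-8,"dz":0,"spin":-60},{"grip":6.5,"dx":0.2,"dy":-8,"dz":0,"spin":-70},{"grip":6.5,"dx":0.2,"dy":-8,"dz":0,"spin":-80},{"grip":6.5,"dx":0.2,"dy":-8,"dz":0,"spin":-90},{"grip":6.5,"dx":0.2,"dy":-8,"dz":0,"spin":-100},{"grip":6.5,"dx":0.2,"dy":-8,"dz":0,"spin":-110},{"grip":6.5,"dx":0.2,"dy":-8,"dz":0,"spin":-120}]'; python3 -m jog '[{"grip":6.5,"dx":0,"dy":0,"dz":0,"spin":-10},{"grip":6.5,"dx":0,"dy":0,"dz":0,"spin":-20},{"grip":6.5,"dx":0,"dy":0,"dz":0,"spin":-30},{"grip":6.5,"dx":0,"dy":0,"dz":0,"spin":-40},{"grip":6.5,"dx":0,"dy":0,"dz":0,"spin":-50},{"grip":6.5,"dx":0,"dy":0,"dz":0,"spin":-60},{"grip":6.5,"dx":0,"dy":0,"dz":0,"spin":-60}]'
python3 - <<'E'
from h import *
w=cam('wrist','w2raw.png'); cv2.imwrite('pics/w2.png',cv2.resize(w['color'][...,::-1],(800,600)))
print(monitor.read_state()['joints'])
E
```

```text
clock: 12.4
eef_pos: [458.6, 38.6, 206.4]
eef_rot: [-1.571, 0.0, 0.78]
wrist_force: [-0.1, 0.5, -0.6]
finger_gap: 64.8
clock: 13.28
eef_pos: [458.6, 38.6, 206.4]
eef_rot: [-1.571, -0.0, 1.82]
wrist_force: [-0.3, 0.9, -0.1]
finger_gap: 65.2
[ 4.31351995e-03  1.05067411e-01  1.77222147e+00  4.91395705e-05
  1.26435444e+00 -1.81304722e+00]
```

View pics/w2.png

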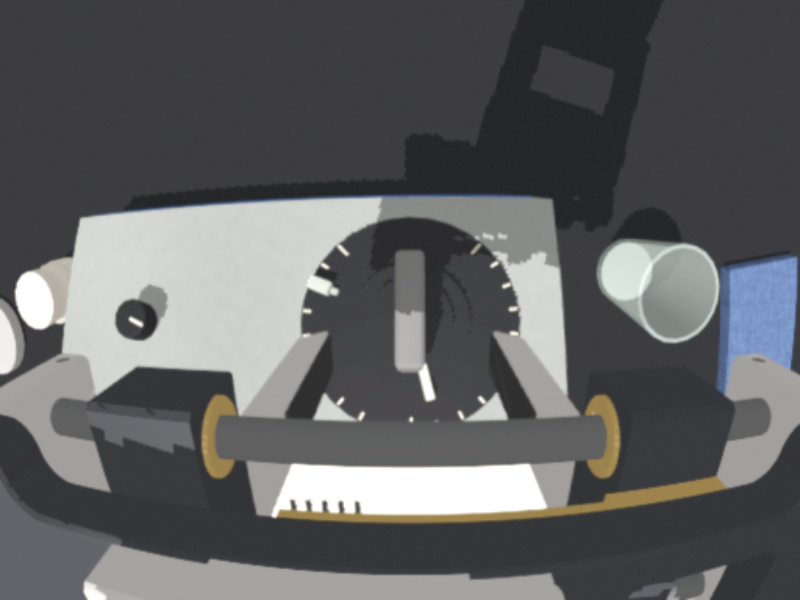

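The bar is at about 0 rad and centred in the jaws at (410,310), the needle trails by the play at (428,383), and the tab is at (322,287). I'll regrasp and turn most of the way.

```bash
python3 -m jog '[{"grip":6.5,"dx":0,"dy":4,"dz":0,"spin":0},{"grip":6.5,"dx":0,"dy":7,"dz":0,"spin":0},{"grip":6.5,"dx":0,"dy":8,"dz":0,"spin":0},{"grip":1,"dx":0,"dy":8,"dz":0,"spin":0},{"grip":1,"dx":0,"dy":8,"dz":0,"spin":0},{"grip":1,"dx":0,"dy":8,"dz":0,"spin":0},{"grip":1,"dx":0,"dy":8,"dz":0,"spin":0},{"grip":1,"dx":0,"dy":8,"dz":0,"spin":0},{"grip":1,"dx":0,"dy":8,"dz":0,"spin":0},{"grip":1,"dx":0,"dy":8,"dz":0,"spin":8},{"grip":1,"dx":0,"dy":8,"dz":0,"spin":16},{"grip":1,"dx":0,"dy":8,"dz":0,"spin":24},{"grip":1,"dx":0,"dy":8,"dz":0,"spin":32},{"grip":1,"dx":0,"dy":8,"dz":0,"spin":40},{"grip":1,"dx":0,"dy":8,"dz":0,"spin":48},{"grip":1,"dx":0,"dy":8,"dz":0,"spin":56},{"grip":1,"dx":0,"dy":8,"dz":0,"spin":64}]' 20; python3 -m jog '[{"grip":1,"dx":0,"dy":0,"dz":0,"spin":8},{"grip":1,"dx":0,"dy":0,"dz":0,"spin":16},{"grip":1,"dx":0,"dy":0,"dz":0,"spin":24},{"grip":1,"dx":0,"dy":0,"dz":0,"spin":32},{"grip":1,"dx":0,"dy":0,"dz":0,"spin":40},{"grip":1,"dx":0,"dy":0,"dz":0,"spin":48},{"grip":1,"dx":0,"dy":0,"dz":0,"spin":48}]'
python3 - <<'E'
from h import *
w=cam('wrist','w3raw.png'); t=cam('top')
cv2.imwrite('pics/w3.png',np.vstack([cv2.resize(w['color'][60:300,90:430,::-1],(567,400)),cv2.resize(t['color'][190:270,210:323,::-1],(567,200))]))
E
```

```text
clock: 15.45
eef_pos: [458.8, 38.9, 127.2]
eef_rot: [-1.571, -0.001, 0.7]
wrist_force: [-4.4, 2.1, 8.7]
finger_gap: 24.3
clock: 16.32
eef_pos: [459.2, 38.4, 127.4]
eef_rot: [-1.571, -0.002, -0.136]
wrist_force: [-3.0, -2.8, 9.8]
finger_gap: 25.2
```

View pics/w3.png

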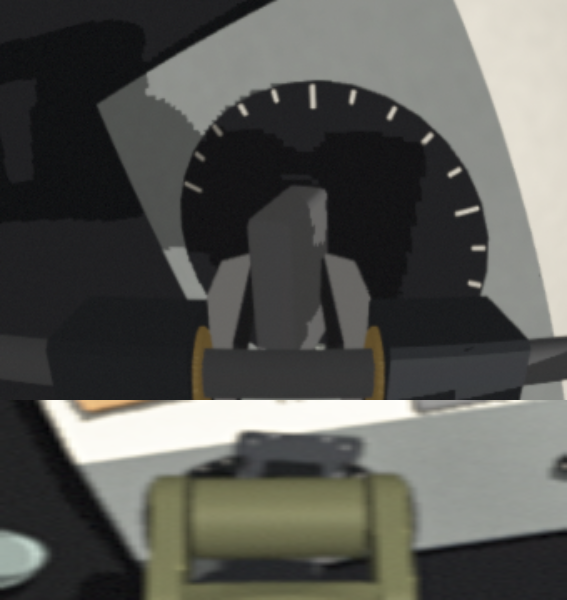

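The wrist view shows the bar held, with the needle and tab hidden behind the gripper. By calculation the needle is near 1.70. I'll turn 13° more, back off into the play, lift and look.

```bash
python3 -m jog '[{"grip":1,"dx":0,"dy":0,"dz":0,"spin":5},{"grip":1,"dx":0,"dy":0,"dz":0,"spin":10},{"grip":1,"dx":0,"dy":0,"dz":0,"spin":13},{"grip":1,"dx":0,"dy":0,"dz":0,"spin":13},{"grip":1,"dx":0,"dy":0,"dz":0,"spin":7},{"grip":1,"dx":0,"dy":0,"dz":0,"spin":0},{"grip":1,"dx":0,"dy":0,"dz":0,"spin":0},{"grip":5,"dx":0,"dy":0,"dz":0,"spin":0},{"grip":5,"dx":0,"dy":0,"dz":0,"spin":0},{"grip":5,"dx":0,"dy":0,"dz":0,"spin":0},{"grip":5,"dx":0,"dy":-3,"dz":0,"spin":0},{"grip":5,"dx":0,"dy":-8,"dz":0,"spin":0},{"grip":6.5,"dx":0,"dy":-11,"dz":0,"spin":0},{"grip":6.5,"dx":0,"dy":-11,"dz":0,"spin":0},{"grip":6.5,"dx":0,"dy":-11,"dz":0,"spin":0}]'
python3 - <<'E'
from h import *
w=cam('wrist','w4raw.png'); cv2.imwrite('pics/w4.png',cv2.resize(w['color'][60:300,90:410,::-1],(800,600),interpolation=cv2.INTER_CUBIC))
E
```

```text
clock: 18.3
eef_pos: [458.3, 38.6, 235.4]
eef_rot: [-1.571, 0.001, -0.134]
wrist_force: [-0.2, 0.2, -0.9]
finger_gap: 64.5
```

View pics/w4.png

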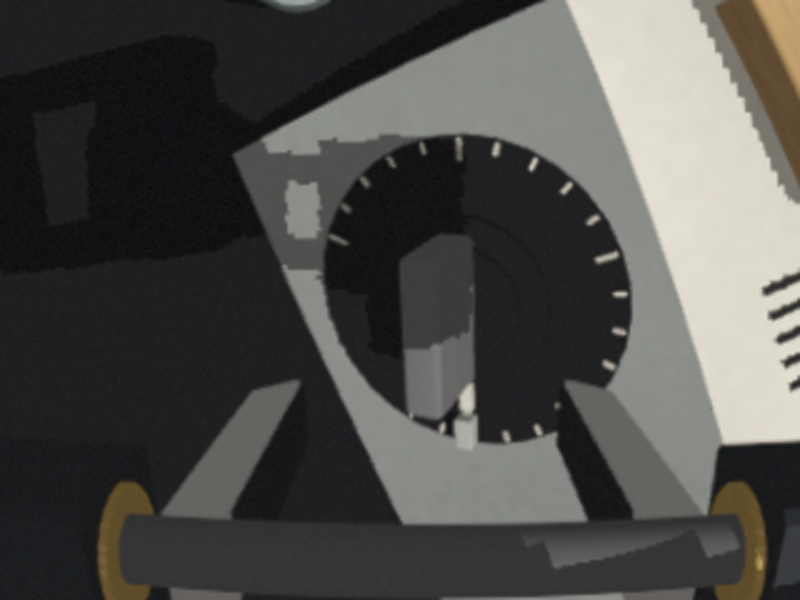

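The needle (467,398, tip about (467,412)) and the tab (465, 418–450) look aligned. I'll work out the angles, then retreat and check with a second view from the top camera.

```bash
python3 - <<'E'
from h import *
w=cam('wrist'); f=lambda u,v:(90+u/2.5-.3,60+v/2.5-.3)
D=pan(w,*f(477.5,289),3,True); print(D)
for n,u,v,h in(('needle piece',467,400,6),('tip',467,414,6),('tab top inner',465.5,420,12),('tab top outer',465,446,12)):
    q=pan(w,*f(u,v),h,True)-D; print(n,q.round(1),np.hypot(*q).round(1),np.arctan2(-q[1],q[0]).round(3))
E
python3 -m jog '[{"grip":6.5,"dx":-2,"dy":-4,"dz":-6,"spin":0},{"grip":6.5,"dx":-4,"dy":-5,"dz":-12,"spin":0},{"grip":6.5,"dx":-6,"dy":-5,"dz":-18,"spin":0},{"grip":6.5,"dx":-8,"dy":-5,"dz":-24,"spin":0},{"grip":6.5,"dx":-10,"dy":-5,"dz":-30,"spin":0},{"grip":6.5,"dx":-10,"dy":-5,"dz":-36,"spin":0},{"grip":6.5,"dx":-10,"dy":-5,"dz":-36,"spin":0},{"grip":6.5,"dx":-10,"dy":-5,"dz":-36,"spin":0}]'
python3 - <<'E'
from h import *
im=np.mean([cam('top')['color'].astype(float) for _ in range(6)],0)[...,::-1]
np.save('t.npy',im)
cv2.imwrite('pics/t5.png',cv2.resize(im[140:268,205:365].astype(np.uint8),(750,600),interpolation=cv2.INTER_CUBIC))
E
```

```text
[-75.24370233  90.80602764]
needle piece [-23.3 -46. ] 51.5 2.04
tip [-26.1 -52.5] 58.6 2.031
tab top inner [-24.4 -52.7] 58.1 2.005
tab top outer [-29.9 -65.1] 71.6 2.001
clock: 19.4
eef_pos: [311.4, -304.9, 285.6]
eef_rot: [-1.569, 0.001, -0.135]
wrist_force: [0.7, 0.8, -0.3]
finger_gap: 65.2
```

View pics/t5.png

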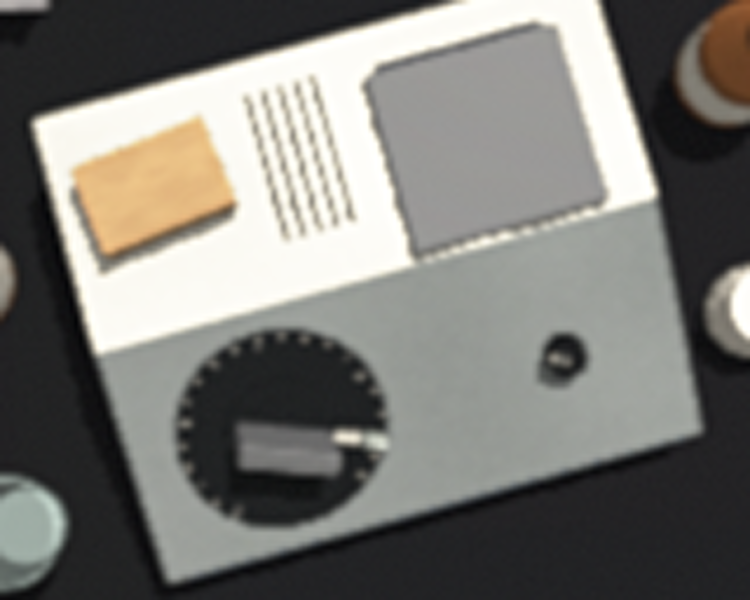

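The top view shows the needle (335–360, 437) running straight into the tab (360–388, 440), both about 8.6° below the image horizontal from the dial centre. The lid is flat and shut, the bystanders are where they were, and the arm is clear.

```bash
python3 -c "
from cell import ticket,monitor
print(monitor.read_state()['qd'].round(3)); print(ticket.sign_off())"
```

```text
[-0.008  0.001 -0.005 -0.001 -0.    -0.002]
the job is handed in; nothing more can be done
None
```

I pushed the lid shut with closed fingers. I then turned the large knob clockwise in two grasps until the needle met the index tab. Before letting go I backed the bar off into its play, then moved the arm clear. I handed the job in at about 20 s; the sign-off gave no verdict.

- **Lid:** the fingertips met solid resistance of 21 N at 146 mm, the height of the shut lid's top, and the last top view shows it flat.
- **Needle:** the last top view puts needle and tab on the same line from the dial centre, to about 0.1°. The wrist camera shows the needle about 0.03 rad (1.5 mm) past the tab, inside the 4.5 mm limit. That wrist measurement is rough: it put the needle tip 58 mm from the axis instead of 50.
- **Dial position:** the two cameras disagreed by about 5 mm on where the dial axis is. I used the wrist camera's value for the first grasp, then moved about 2 mm back after feeling side force on the bar.
- **Other things on the bench:** the index tab, small knob, cuvette box and the nearby bottles and jar show no visible movement in the last picture. It did not cover the dish and notebook, but the arm stayed well above them.

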